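Sprig tray through the drying box's dust flap

TASK

The painted holly sprig has to dry out of the dust. Push its tray along its lane, through the spring flap and so far into the drying box that the flap swings fully shut behind it, with only the knob end of its handle left outside. Leave the tray with the flower where it stands, and let go of everything.

Things in the scene. Friction and masses are not known exactly. Their poses are not given: they have to be found in the camera images.
- drying_box: Fixed low wooden box, clear roof, 69 mm high; two lanes lead in. Origin: on the table in the flap's plane (box front), midway between lanes. +x: pushing direction, into the box; z up. Lanes centred at y = +50 and -50 mm, 80 wide, guides 16 mm high. Level floor 6 mm high from x = -290 mm to the back wall, x = +155. Grey flap across both, with notches 44 mm wide, 20 mm high, for tray tongues.
- flap (a joint): The flap's hinge, along the top of the opening, 56 mm above the table. rad: 0 = hanging shut, grows as its lower edge swings into the box; about 0.75 while it rides on a tray. A light spring (about 2 N at the tray) shuts it by itself, but only once the tray's rear wall is about 35 mm past the hinge, clear of the swinging edge.
- sprig_tray: To push in: tray, loose in either lane, 90 mm long (x), 74 wide, 18 high, 0.25 kg, with a plywood sprig (stem, five pointed leaves). Origin: middle of the tray's underside (without tongue); x to its nose, towards the box; z up. A low tongue behind carries an upright round knob, 24 mm thick, at x = -170 mm, top 56 mm above the underside. Is in with origin 85 to 110 mm past the flap.
- flower_tray: Bystander in the other lane, to be left where it is: the same tray, tongue and knob, same frame, but it carries a round plywood flower of five petals.
Things that resemble listed ones, but are neither listed nor needed, are in the scene too. What is shaped like the sprig_tray but red is not meant.

How it is judged:
On the way:
1. the sprig tray's nose has pushed the flap open and is inside the box (x of sprig_tray in the frame of drying_box above -0.025 m and z of sprig_tray in the frame of drying_box below 0.02 m and value of joint flap above 0.4 rad), for 0.1 s.
At the end, for the whole second after the job is handed in: The sprig tray lies flat and at rest on the floor inside the drying box (its origin more than 60 mm past the flap), the flap is shut behind it (below 0.1 rad), and the flower tray is within 20 mm of where it stood (x of sprig_tray in the frame of drying_box above 0.06 m and z of sprig_tray in the frame of drying_box below 0.012 m and angle between sprig_tray's own z axis and vertical below 0.1 rad and value of joint flap below 0.1 rad and linear speed of sprig_tray below 0.02 m/s and distance of flower_tray from where it was at the start of the episode below 0.02 m); the robot touches nothing.
It fails at once if the flower tray is moved by more than 20 mm (distance of flower_tray from where it was at the start of the episode above 0.02 m).
It also fails if it takes over 29 s, if anything falls off the work surface, if the arm or the gripper's body presses on something with over 40 N, if the wrist force passes 120 N, or if a joint passes its speed limit or range.

ROBOT

A 6-joint arm with a two-finger parallel gripper is mounted at the origin on the work surface. World frame = base frame: x ahead of the robot, y to its left, z up, the work surface at z = 0. Lengths are in m, angles in rad, forces in N, time in s.
With the tool pointing down it reaches from about 0.275 to 0.75 m from the base axis. Payload 10.2 kg.
Tool frame: the origin (TCP) lies at the centre of the arm's flange, where the gripper is bolted on; the fingertips stand 173 mm ahead of it and the grasp point (between the pads) lies 155 mm ahead of it (env.tcp_to_grasp is the distance from the TCP to the grasp point, in m); z points along the fingers, y is the line along which they close (so a half turn about z gives the same grasp; the last joint's range is limited). The gripper opens to 85 mm and grips with 20 to 120 N. Pads are 22 mm wide; open, the fingers measure 114 mm over their backs; the gripper's body (76 mm by 85 mm) begins 54 mm behind the grasp point. The pads swing forward as they close: fully open they stand 13 mm farther back than shut.
Start: joints at [1.106, 0.313, 1.498, -0, 1.331, -0.223], TCP at [0.126, 0.51, 0.405] pointing down, gripper open.
Joint ranges: [-2.94, 2.94], [-0.97, 2.17], [0.19, 2.56], [-1.23, 4.37], [0.02, 3.11], [-2.88, 2.88]. Speed limits (rad/s): [2.39, 2.39, 3.01, 3.14, 3.14, 3.14].

INTERFACE

Orientations are given as [roll, pitch, yaw] about the fixed x, y, z axes, in that order (R = Rz(yaw) Ry(pitch) Rx(roll)).
In Python, from bench import env, snapshot, calibration, sign_off gives the robot as it stands. The module is installed in compiled form; this text tells all that it offers.
- The arm moves only by the tool jog_arm, never from a script. Its arguments are lists of equal length, an entry for each row: "xyz": the shift along the tool's x, y, z in m, a list of three; "roll": the turn about the tool's z in rad. In form: {"xyz": [[dx, dy, dz], ...], "roll": [roll, ...]}. A call has 1 to 10 rows; each row shifts and turns the commanded pose from where the row before left it, along the tool's axes as they then stand; what a row does not reach is not made up. A row lasts 1/10 s, in which the tool goes at most 50 mm and 8.59 degrees, less where a joint would pass 70% of its speed; a pose out of reach is approached as far as the arm can. A call is refused whole if a number of a shift passes 0.05 or a number of a turn 0.15, either way. A call with a gripper value outside its range is refused whole. "claw" is the finger opening in m, from 0 to 0.0854, set as the call begins (left out, the last holds). The fingers move at their own pace and stop on an object; "squeeze" is the grip in N (left out, the last holds). Time passes only in rows, so rows that do not move let the fingers close. It gives the time, the measured TCP pose, the force, the opening and the grip force at its end, in the units of the state.
- env.sense(): the state, without advancing time (a new reading comes with each control period).
- snapshot(name): name is "scene" or "top" or "wrist"; returns the picture (420x560x3 uint8, red, green, blue); there is no depth.
- calibration(name): a dict with "mtx" (3x3 intrinsics, pixels), "k1" (the pictures are not rectified: a ray, as slopes to the right and down, at radius r is drawn at 1 + k1 r^2 times it, then the intrinsics apply), "origin" and "rotation" of the camera in the world; the wrist camera has in their place "mount" (4x4, takes a point from camera to tool coordinates, whose origin is the TCP and whose axes are the flange's). Camera axes: x right, y down, z forward; pixel columns grow to the right and rows downward; lengths in m; the calibration is good to about 2 mm. A picture is of the moment at which its call begins: read the wrist's pose just before it. calibration takes no time and is no camera call.
- sign_off(): hands the job in; it is judged then, once.
The state is a dict: "time_s": time; "joint_pos": joint angles; "joint_vel": joint speeds; "joint_torque": joint torques, N m; "ee_pos": TCP position; "tcp_rot": TCP orientation; "contact_force": force on the tool from outside, world axes, zero at the start; "torque": the same for the moment, N m; "width": finger opening in m; "gripper_force": force on a finger pad.
Only numpy, scipy, OpenCV 4.12 (cv2) and the standard library are available. Lean on these libraries where they do the work, as an engineer would, in place of code of your own. Each camera call takes 0.05 s, during which the arm holds its last target. There are 200 camera calls.

## Working session

There is one attempt and no reset: what is moved stays moved. The work goes in short steps, Python scripts to look and compute and a tool call to move; the robot and the scene stay as the last step left them, time stands still between calls to the robot, and variables do not carry over. Pictures are saved under pics/ and viewed, at most 10 in all, crops included, and the job is handed in when it is done.

Besides the shell and the picture viewer there is one more tool, called as name([rows], argument=value, ...), one row to a line, values as JSON. jog_arm: Moves the arm, as the interface text tells. Its arguments: {"type":"object","properties":{"xyz":{"type":"array","items":{"type":"array","items":{"type":"number"}}},"roll":{"type":"array","items":{"type":"number"}},"claw":{"type":"number"},"squeeze":{"type":"number"}},"required":["xyz","roll"]}

```bash
mkdir -p pics; cat > h.py <<'E'
import numpy as np, cv2
from bench import env, snapshot, calibration, sign_off
def ray(c,u,v,T=None):
    K=np.array(c["mtx"]); p=cv2.undistortPoints(np.array([[[u,v]]],float),K,np.array([c["k1"],0,0,0.]))[0,0]
    # k1 model identical to OpenCV radial k1
    d=np.array([p[0],p[1],1.])
    if T is None: return np.array(c["origin"]),np.array(c["rotation"])@d
    return T[:3,3],T[:3,:3]@d
def onz(c,u,v,z,T=None):
    o,d=ray(c,u,v,T); return o+d*(z-o[2])/d[2]
def save(n,im): cv2.imwrite(n,im[...,::-1])
E
python3 - <<'E'
from h import *
s=env.sense(); print(s)
for n in("scene","top"):
    save(f"pics/{n}0.png",snapshot(n)); print(calibration(n))
print(calibration("wrist"))
E
```

```text
{'time_s': 0.0, 'joint_pos': array([ 1.10562990e+00,  3.13469480e-01,  1.49843320e+00,  1.28385050e-05,
        1.33098310e+00, -2.23383531e-01]), 'joint_vel': array([-7.26476650e-04, -3.89457109e-04,  6.97925278e-04, -1.31050011e-04,
        1.94920538e-03,  3.82997121e-05]), 'joint_torque': array([ 1.28234944e-03, -4.12262642e+01, -2.59737933e+01, -1.50340552e-04,
        4.12862515e-03, -1.93464636e-06]), 'ee_pos': array([0.12569062, 0.50969934, 0.40412642]), 'tcp_rot': array([-3.14033442e+00, -2.98624049e-04,  2.89980651e+00]), 'contact_force': array([-0.00642963, -0.18483199,  0.51320442]), 'torque': array([ 0.00801565,  0.03126539, -0.03884442]), 'gripper_force': 0.0, 'width': 0.08534026735063628}
{'mtx': array([[547.02211969,   0.        , 280.64283221],
       [  0.        , 547.02211969, 207.70957134],
       [  0.        ,   0.        ,   1.        ]]), 'k1': -0.10387596079665827, 'origin': array([ 1.0540216 , -0.17919287,  1.01284604]), 'rotation': array([-2.48997553, -0.01212617,  1.10955315])}
{'mtx': array([[484.74657893,   0.        , 281.84611142],
       [  0.        , 484.74657893, 204.45400409],
       [  0.        ,   0.        ,   1.        ]]), 'k1': 0.023257408147002123, 'origin': array([0.18193982, 0.14152898, 1.09856781]), 'rotation': array([-2.9326949 , -0.00524881, -1.43797943])}
{'mtx': array([[374.49707602,   0.        , 283.87272411],
       [  0.        , 374.49707602, 210.48661839],
       [  0.        ,   0.        ,   1.        ]]), 'k1': -0.0750055679098375, 'mount': array([[ 2.99987427e-04, -9.66317821e-01, -2.57351468e-01,
         6.36953540e-02],
       [ 9.99999535e-01,  5.41532743e-05,  9.62333788e-04,
        -5.89401233e-05],
       [-9.15983865e-04, -2.57351637e-01,  9.66317389e-01,
         3.13420405e-02],
       [ 0.00000000e+00,  0.00000000e+00,  0.00000000e+00,
         1.00000000e+00]])}
```

```bash
sed -i 's/^import numpy.*/&\nfrom scipy.spatial.transform import Rotation as Ro/; s/np.array(c\["rotation"\])@d/Ro.from_euler("xyz",c["rotation"]).apply(d)/' h.py; cat h.py | head -12
```

```text
import numpy as np, cv2
from scipy.spatial.transform import Rotation as Ro
from bench import env, snapshot, calibration, sign_off
def ray(c,u,v,T=None):
    K=np.array(c["mtx"]); p=cv2.undistortPoints(np.array([[[u,v]]],float),K,np.array([c["k1"],0,0,0.]))[0,0]
    # k1 model identical to OpenCV radial k1
    d=np.array([p[0],p[1],1.])
    if T is None: return np.array(c["origin"]),Ro.from_euler("xyz",c["rotation"]).apply(d)
    return T[:3,3],T[:3,:3]@d
def onz(c,u,v,z,T=None):
    o,d=ray(c,u,v,T); return o+d*(z-o[2])/d[2]
def save(n,im): cv2.imwrite(n,im[...,::-1])
```

View pics/scene0.png

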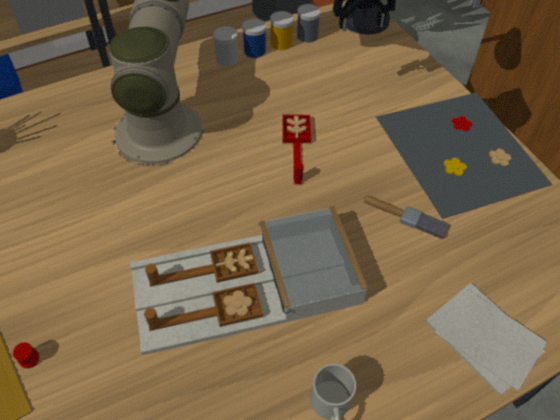

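View pics/top0.png

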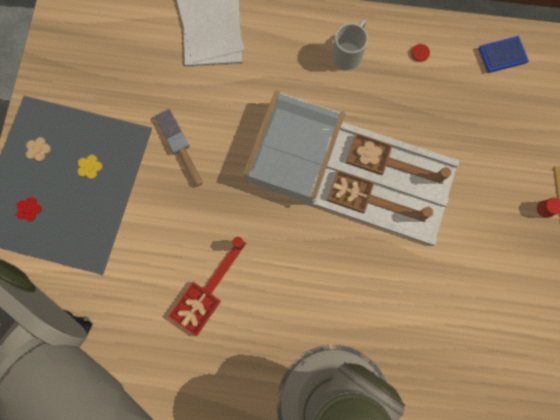

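The scene view shows three trays: the brown sprig tray at (236,261), the brown flower tray at (238,303), and a red sprig lookalike at (297,130). In the top view they are at (350,190), (370,152) and (193,308). The brown one with stem and pointed leaves standing in a lane is the one meant. I'll confirm it in a crop and measure.

```bash
python3 - <<'E'
from h import *
im=cv2.imread("pics/top0.png"); 
cv2.imwrite("pics/crop1.png",cv2.resize(im[85:250,240:465],None,fx=3.5,fy=3.5,interpolation=cv2.INTER_CUBIC))
t=calibration("top"); s=calibration("scene")
def P(n,tu,su,z): print(n,onz(t,*tu,z).round(4),onz(s,*su,z).round(4))
P("sprig knob",(427,212),(151,268),.062)
P("flower knob",(445,173),(150,313),.062)
P("sprig tray",(350,190),(236,262),.02)
P("flower tray",(370,152),(238,304),.02)
E
```

```text
sprig knob [ 0.426  -0.1503  0.062 ] [ 0.4324 -0.1504  0.062 ]
flower knob [ 0.5193 -0.1834  0.062 ] [ 0.5276 -0.1844  0.062 ]
sprig tray [0.4637 0.016  0.02  ] [0.4696 0.0189 0.02  ]
flower tray [ 0.5604 -0.0206  0.02  ] [ 0.5624 -0.0175  0.02  ]
```

View pics/crop1.png

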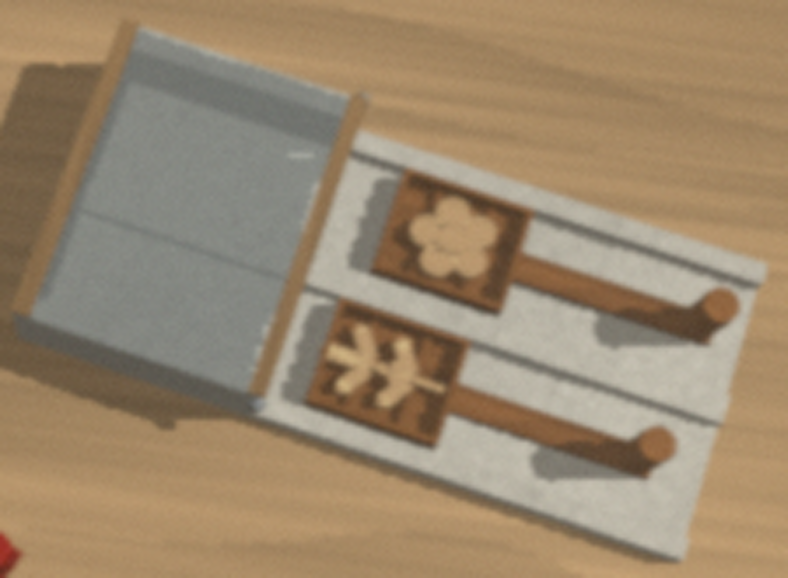

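Crop confirms it: the lower brown tray at crop (385,370) carries stem and leaves, with its knob at (656,445). The upper one at (455,240) is the round flower. Now the geometry.

```bash
cat >> h.py <<'E'
def fin(): # box frame estimate
    t=calibration("top"); q=lambda x,y,z:onz(t,x/3.5+240,y/3.5+85,z)[:2]
    return q
def shift(target):
    s=env.sense(); R=Ro.from_euler("xyz",s["tcp_rot"]); return R.inv().apply(np.array(target)-s["ee_pos"])
E
python3 - <<'E'
from h import *
q=fin()
a,b=q(720,425,.022),q(305,292,.022); u=(b-a)/np.linalg.norm(b-a); print("guide",a,b,np.arctan2(u[1],u[0]))
f1,f2=q(365,95,.069),q(258,400,.069); d=f2-f1; print("front",f1,f2,np.arctan2(d[1],d[0])-np.pi/2+np.pi*0, "mid",(f1+f2)/2)
k=q(656,445,.062); tr=onz(calibration("top"),350,190,.02)[:2]; 
e=tr-k; print("tray ang",np.arctan2(e[1],e[0]),np.linalg.norm(e))
print("box x knob",(k-(f1+f2)/2)@u,"tray",(tr-(f1+f2)/2)@u)
tgt=np.r_[k-u*0.06,0.40]; print(tgt,shift(tgt))
E
```

```text
guide [ 0.45396202 -0.20253063] [0.50706721 0.073836  ] 1.380955430511326
front [0.62934483 0.0534046 ] [0.41965523 0.09785419] 1.3619103991628005 mid [0.52450003 0.0756294 ]
tray ang 1.3481868160529618 0.1714667779871147
box x knob -0.2413804715127218 tray -0.07000574426621323
[ 0.41451526 -0.21013054  0.4       ] [-0.45276277 -0.62972604  0.00480216]
```

jog_arm([
  [-0.028,-0.039,0],
  [-0.028,-0.039,0],
  [-0.028,-0.039,0],
  [-0.028,-0.039,0],
  [-0.028,-0.039,0],
  [-0.028,-0.039,0],
  [-0.028,-0.039,0],
  [-0.028,-0.039,0],
  [-0.028,-0.039,0],
  [-0.028,-0.039,0],
], roll=[0,0,0,0,0,0,0,0,0,0], claw=0)

```text
time_s: 1.1
ee_pos: [0.3041, 0.0621, 0.4048]
tcp_rot: [3.141, 0.001, 2.9]
contact_force: [1.5, 0.5, -0.4]
width: 0.0
gripper_force: 0.0
```

jog_arm([
  [-0.028,-0.039,0],
  [-0.028,-0.039,0],
  [-0.028,-0.039,0],
  [-0.028,-0.039,0],
  [-0.028,-0.039,0],
  [-0.028,-0.039,0],
  [0,0,0],
  [0,0,0],
  [0,0,0],
  [0,0,0],
], roll=[0,0,0,0,0,0,0.13,0.13,0.13,0.13])

```text
time_s: 2.1
ee_pos: [0.4112, -0.2035, 0.4043]
tcp_rot: [-3.142, -0.001, 2.374]
contact_force: [0.1, 0.3, -0.9]
width: -0.0003
gripper_force: 0.0
```

jog_arm([
  [0,0,0],
  [0,0,0],
  [0,0,0],
  [0,0,0],
  [0,0,0],
  [0,0,0],
  [0,0,0],
  [0,0,0],
  [0,0,0],
], roll=[0.13,0.13,0.13,0.13,0.13,0.13,0.13,0.105,0])

```text
time_s: 3.0
ee_pos: [0.4112, -0.2034, 0.4045]
tcp_rot: [-3.141, -0.0, 1.364]
contact_force: [-0.2, 0.2, -1.0]
width: 0.0001
gripper_force: 0.0
```

```bash
python3 - <<'E'
from h import *
s=env.sense(); print(s["time_s"],s["ee_pos"],s["tcp_rot"],s["joint_pos"],s["width"])
save("pics/w1.png",snapshot("wrist"))
E
```

```text
3.0 [ 0.41124001 -0.203353    0.40446398] [-3.14107477e+00 -2.78155583e-04  1.36396601e+00] [-7.15526353e-01  1.66552953e-01  1.68540204e+00 -9.67176111e-06
  1.29022545e+00 -5.08693425e-01] 6.398751606989878e-05
```

View pics/w1.png

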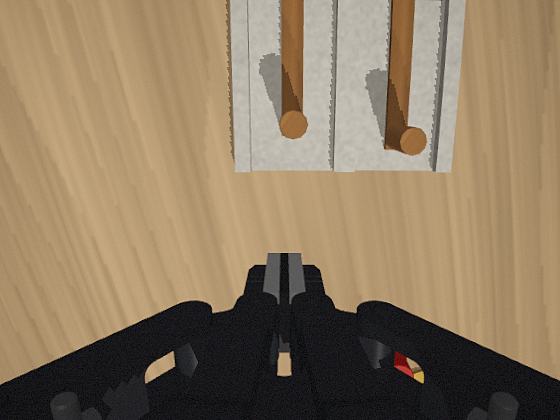

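The wrist view shows the sprig knob top at (293,124), left of the flower knob at (413,141). The centre guide runs along column 333–336.

```bash
python3 - <<'E'
from h import *
c=calibration("wrist"); s=env.sense(); T=np.eye(4); T[:3,:3]=Ro.from_euler("xyz",s["tcp_rot"]).as_matrix(); T[:3,3]=s["ee_pos"]; T=T@np.array(c["mount"])
k=onz(c,293,124,.062,T); f=onz(c,413,141,.062,T); print(k,f)
a,b=onz(c,333,170,.022,T),onz(c,336,2,.022,T); print(a,b,np.arctan2(b[1]-a[1],b[0]-a[0]))
a2,b2=onz(c,235,165,.022,T),onz(c,231,2,.022,T); print(a2,b2,np.arctan2(b2[1]-a2[1],b2[0]-a2[0]))
th=1.364;u=np.array([np.cos(th),np.sin(th)])
print("knob along x of box", (k[:2]-[.5245,.0756])@u, "across pitch",(f-k)[:2]@[u[1],-u[0]])
print(shift(np.r_[k[:2]-u*.045,.21]), "z floor tip", shift(k))
E
```

```text
[ 0.43072556 -0.15115804  0.062     ] [ 0.5255538  -0.18417711  0.062     ]
[ 0.46003239 -0.20193428  0.022     ] [ 0.48839021 -0.05773797  0.022     ] 1.376613218381846
[ 0.37040877 -0.17861826  0.022     ] [ 0.39946011 -0.03935719  0.022     ] 1.3651351378016219
knob along x of box -0.241180956541736 across pitch 0.09958745908862321
[0.01003314 0.00845517 0.19452132] z floor tip [0.05500133 0.0086505  0.34253086]
```

jog_arm([
  [0.005,0.0085,0],
  [0,0,0.03],
  [0,0,0.03],
  [0,0,0.03],
  [0,0,0.03],
  [0,0,0.03],
  [0,0,0.03],
  [0,0,0.015],
  [0,0,0],
  [0,0,0],
], roll=[0,0,0,0,0,0,0,0,0,0])

```text
time_s: 4.05
ee_pos: [0.4211, -0.2003, 0.2101]
tcp_rot: [3.141, 0.0, 1.366]
contact_force: [-0.6, 0.6, 0.3]
width: 0.0002
gripper_force: 0.0
```

jog_arm([
  [0.01,0,0],
  [0.01,0,0],
  [0.01,0,0],
  [0.01,0,0],
  [0.01,0,0],
  [0.01,0,0],
  [0.01,0,0],
  [0,0,0],
], roll=[0,0,0,0,0,0,0,0])

```text
time_s: 4.85
ee_pos: [0.4351, -0.1305, 0.2097]
tcp_rot: [-3.141, -0.001, 1.366]
contact_force: [-0.0, -0.5, -0.3]
width: 0.0001
gripper_force: 0.0
```

```bash
python3 - <<'E'
from h import *
save("pics/w2.png",np.hstack([snapshot("wrist")[:,100:460],snapshot("scene")[150:,100:400].repeat(1,0).copy() if 0 else cv2.resize(snapshot("scene")[180:380,100:400],(440,420))]))
E
```

```text
(no output)
```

View pics/w2.png

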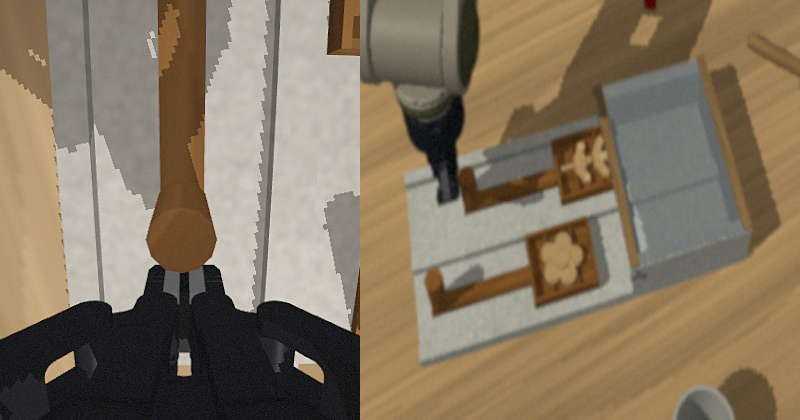

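Contact is centred on the knob, the tray has its nose at the flap, and the flower tray is untouched. I'll continue.

jog_arm([
  [0.01,0,0],
  [0.01,0,0],
  [0.01,0,0],
  [0.01,0,0],
  [0.01,0,0],
  [0.01,0,0],
  [0.01,0,0],
  [0.01,0,0],
  [0.01,0,0],
  [0,0,0],
], roll=[0,0,0,0,0,0,0,0,0,0])

```text
time_s: 5.95
ee_pos: [0.4535, -0.0424, 0.2097]
tcp_rot: [-3.142, -0.0, 1.366]
contact_force: [-0.2, -0.4, -0.2]
width: 0.0
gripper_force: 0.0
```

jog_arm([
  [0.007,0,0],
  [0.007,0,0],
  [0.007,0,0],
  [0.007,0,0],
  [0.007,0,0],
  [0,0,0],
  [0,0,0],
], roll=[0,0,0,0,0,0,0])

```text
time_s: 6.65
ee_pos: [0.4605, -0.0092, 0.2097]
tcp_rot: [-3.142, -0.0, 1.365]
contact_force: [0.0, 0.1, -0.2]
width: 0.0004
gripper_force: 0.0
```

```bash
python3 - <<'E'
from h import *
s=env.sense(); u=np.array([.2054,.9787]); print("tcp box x",(s["ee_pos"][:2]-[.5245,.0756])@u)
save("pics/w3.png",np.hstack([snapshot("wrist")[:,100:460],cv2.resize(snapshot("scene")[180:380,100:400],(440,420))]))
E
```

```text
tcp box x -0.0960913141974393
```

View pics/w3.png

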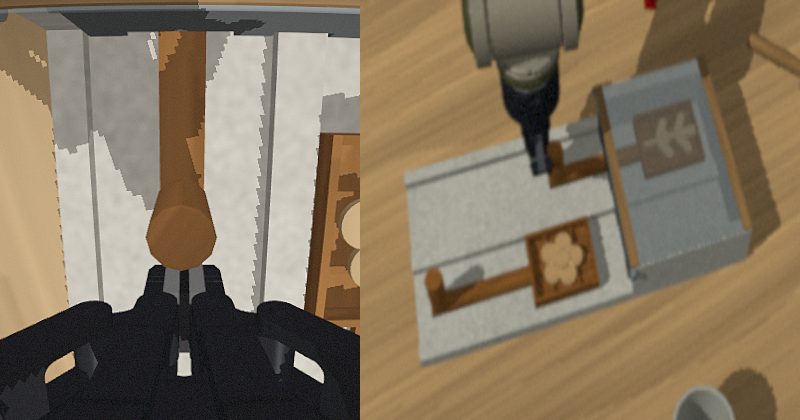

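The tray is in at about 97 mm, and the flap appears to hang shut (rows 10–35 in the wrist view). I'll back off and take one check view.

jog_arm([
  [-0.015,0,0],
  [-0.03,0,0],
  [-0.03,0,0],
  [0,0,-0.03],
  [0,0,-0.03],
  [0,0,-0.03],
  [0,0,-0.03],
  [0,0,0],
  [0,0,0],
  [0,0,0],
], roll=[0,0,0,0,0,0,0,0,0,0])

```text
time_s: 7.75
ee_pos: [0.4449, -0.0828, 0.3287]
tcp_rot: [-3.14, -0.0, 1.365]
contact_force: [-0.6, -0.1, -0.7]
width: 0.0002
gripper_force: 0.0
```

```bash
python3 - <<'E'
from h import *
w=snapshot("wrist"); save("pics/w4.png",np.hstack([cv2.resize(w[:280,100:460],(400,420)),cv2.resize(snapshot("scene")[200:340,180:380],(400,420))]))
E
```

```text
(no output)
```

View pics/w4.png

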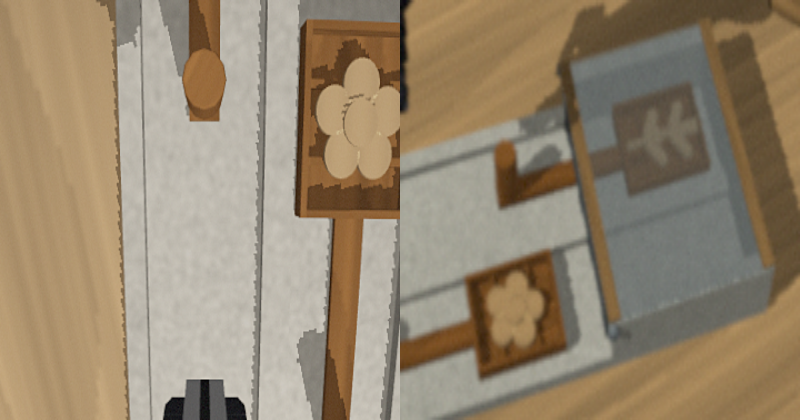

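```bash
python3 - <<'E'
from h import *
c=calibration("wrist"); u=np.array([.2054,.9787])
def TT(p,r):
    T=np.eye(4); T[:3,:3]=Ro.from_euler("xyz",r).as_matrix(); T[:3,3]=p; return T@np.array(c["mount"])
s=env.sense(); bx=lambda p:(p[:2]-[.5245,.0756])@u
print("knob",bx(onz(c,284.5,52,.062,TT(s["ee_pos"],s["tcp_rot"]))))
T=TT([.4605,-.0092,.2097],[-3.142,0,1.365])
for n,v,z in(("flap edge",35,.008),("flap edge if open",35,.021),("flap top",11,.056),("front beam",3,.069)): print(n,bx(onz(c,200,v,z,T)))
E
```

```text
knob -0.07171434081662242
flap edge 0.0009910142236760587
flap edge if open -0.0014553412152452233
flap top -0.00109814000818151
front beam -0.0022331720735518424
```

The knob is at -72 mm, so the tray sits 98 mm past the flap. The flap's lower edge lies in the flap plane, so it is shut. Handing in.

```bash
python3 -c "
from h import *
print(sign_off())"
```

```text
the job is handed in; nothing more can be done
None
```

The sprig tray is about 98 mm inside the drying box with the flap shut behind it, the flower tray shows no sign of having moved, the arm is clear of everything, and the job is handed in (the hand-in returned no verdict).

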